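# Eject a staple cartridge and trap it

## Robot

A 6-joint arm with a two-finger parallel gripper is mounted at the origin on a cart in front of the work surface, level with it; the furniture and walls round the work are solid. World frame = base frame: x ahead of the robot, y to its left, z up, the work surface at z = 0. Lengths are in mm, angles in rad, forces in N, time in s.
With the tool pointing down it reaches from about 275 to 825 mm from the base axis. Payload 5.2 kg.
Tool frame: the origin (TCP) lies at the very end of the fingers, on their centre line; the grasp point (between the pads) lies 19 mm behind it (ctrl.tcp_to_grasp is the distance from the TCP to the grasp point, in mm); z points along the fingers, y is the line along which they close (so a half turn about z gives the same grasp; the last joint's range is limited). The gripper opens to 93 mm and grips with 3 to 60 N. Pads are 15 mm wide; open, the fingers measure 128 mm over their backs; the gripper's body (75 mm by 188 mm) begins 65 mm behind the grasp point.
Start: joints at [1.105, 0.259, 1.535, -0, 1.348, -0.203], TCP at [142.859, 531.127, 182.353] pointing down, gripper open.
Joint ranges: [-3.14, 3.14], [-0.91, 2.08], [0.19, 2.58], [-1.22, 4.36], [0.22, 2.71], [-3.12, 3.12]. Speed limits (rad/s): [2.57, 2.57, 3.14, 3.14, 3.14, 3.14].

## Interface

Orientations are given as a rotation vector (axis times angle).
In Python, from workcell import ctrl gives the robot as it stands. The module is installed in compiled form; this text tells all that it offers.
- The arm moves only by the tool arm_command, never from a script. Its argument "commands" is text: rows parted by semicolons, each of 7 numbers parted by spaces: the finger opening in m, from 0 to 0.093, then the shift along the tool's x, y, z in m, then the turn, a rotation vector about the tool's x, y, z in rad. In form: jaw tx ty tz rx ry rz; .... A call has 1 to 20 rows; each row shifts and turns the commanded pose from where the row before left it, along the tool's axes as they then stand; what a row does not reach is not made up. A row lasts 1/8 s, in which the tool goes at most 62.5 mm and 10.7 degrees, less where a joint would pass 70% of its speed; a pose out of reach is approached as far as the arm can. A call with a gripper value outside its range is refused whole. The fingers move at their own pace and stop on an object; "grip_force" is the grip in N (left out, the last holds). Time passes only in rows, so rows that do not move let the fingers close. It gives the time, the measured TCP pose, the force, the opening and the grip force at its end, in the units of the state.
- ctrl.read_state(): the state, without advancing time (a new reading comes with each control period).
- ctrl.grab_frame(name): name is "side" or "top" or "wrist"; returns a dict with "img" (400x640x3 uint8, red, green, blue), "mtx" (3x3 intrinsics, pixels), "rvec" (rotation vector, rad) and "tvec" (3), from world to camera coordinates, as OpenCV has them. Camera axes: x right, y down, z forward; pixel columns grow to the right and rows downward; lengths in mm; the calibration is good to about 2 mm. The wrist camera is an equidistant fisheye: a pixel r from the principal point sees the ray r / f radians off the axis. A picture is of the moment at which its call begins. There is no depth.
- ctrl.hand_in(): hands the job in; it is judged then, once.
The state is a dict: "time": time; "joint_positions": joint angles; "joint_velocities": joint speeds; "effort": joint torques, N m; "eef_pos": TCP position; "ee_rot": TCP orientation; "wrist_force": force on the tool from outside, world axes, zero at the start; "ft_torque": the same for the moment, N m; "gripper_width": finger opening in mm; "finger_force": force on a finger pad.
Only numpy, scipy, OpenCV 4.12 (cv2) and the standard library are available. Lean on these libraries where they do the work, as an engineer would, in place of code of your own. Each camera call takes 0.05 s, during which the arm holds its last target. There are 200 camera calls.

## Task

Eject the staple cartridge: press the dock's release key fully down with one fingertip, and with the other finger of the same hand, waiting over the runway, stop the cartridge as it pops out, before it slides off the runway's end. Do not grasp or lift the cartridge, and leave the staple box, eraser and binder clip where they lie. Finish while still holding: the finger stays in the cartridge's way, with the cartridge resting against it on the runway, clearly out of its home position but no further than about the runway's end.

Things in the scene. Friction and masses are not known exactly. Their poses are not given: they have to be found in the camera images.
- dock: Fixed grey dock: a spring ejector (170 x 54 mm) with a runway, and a key housing at its side. Origin on the worktop, under the middle of the cartridge's front face while home; +x points back into the dock (the cartridge comes out along -x), z up. A hood spans x = 28 to 62 mm, top z = 59 mm; the ejector housing behind reaches x = 127 mm, top z = 58 mm.
- runway_end (a point): Middle of the open end of the level runway deck, on its top: dock x = -45, y = 0, z = 16 mm; axes as the dock's. Two low rails edge the runway at y = +-20 to 24 mm, tops at z = 24 mm.
- release_top (a point): Centre of the top of the dark ribbed release key, a block 32 mm (dock x) by 30 mm (dock y), at dock x = -25, y = +48 mm; z = 42 mm when up, 32 mm when fully down: then 20 mm below the cartridge's top and 16 mm above the runway. Its housing spans x = -51 to 1, y = 25 to 75 mm, top z = 30 mm.
- release (a joint): Travel of the release key, m: 0 up, 0.010 fully down at a firm stop. It takes 1.5 to 4 N straight down and stays down when left. It carries the gate, a plate in front of the cartridge standing 8 mm over the runway; at about 8 mm of travel the gate is clear and the cartridge springs out.
- ejector (a joint): Travel of the spring plate behind the cartridge, m: about 0.001 home, 0.085 fully out. It pushes the cartridge along dock -x with 2 to 4 N, damped, at about 60 mm/s; if nothing stops the cartridge, it falls off the runway's end a little over a second after the release.
- cartridge: Loose off-white plastic staple cartridge, 60 mm (its x, along the runway) by 36 mm by 36 mm high, 70 g; origin at the centre of its underside, axes parallel to the dock's. Home, it stands at dock x = 30 mm, y = 0, z = 16 mm, its front face at x = 0 and its top at z = 52 mm; its front 28 mm is uncovered.
- staple_box: Bystander: loose grey and black card box of staples, 51 x 75 x 24 mm, lying beyond the runway's end; origin at the centre of its underside.
- eraser: Bystander: loose eraser, 22 x 58 x 12 mm, lying beside the dock on the key's side, behind the key; origin at the centre of its underside.
- binder_clip: Bystander: loose black binder clip, 57 x 41 x 17 mm, lying behind the dock; origin under its middle.

How it is judged:
By the outcome, as a careful person would: the job done as asked, in the order asked, and still so for the second after the job is handed in, while the arm keeps its last pose, push and grip.
It also fails if it takes over 32 s, if anything falls off the work surface, if the arm or the gripper's body presses on something with over 40 N, if the wrist force passes 120 N, or if a joint passes its speed limit or range.

## Working session

There is one attempt and no reset: what is moved stays moved. The work goes in short steps, Python scripts to look and compute and a tool call to move; the robot and the scene stay as the last step left them, time stands still between calls to the robot, and variables do not carry over. Pictures are saved under pics/ and viewed, at most 10 in all, crops included, and the job is handed in when it is done.

Besides the shell and the picture viewer there is one more tool, called after "Request:" as a command line: name --argument value ..., lists and objects as JSON in quotes. arm_command: Moves the arm, as the interface text tells. Its arguments: {"type":"object","properties":{"commands":{"type":"string"},"grip_force":{"type":"number"}},"required":["commands"]}

```bash
mkdir -p pics; python3 - <<'E'
from workcell import ctrl
import cv2,pickle
s=ctrl.read_state();print(s)
d={}
for n in("top","side"):
    f=ctrl.grab_frame(n);d[n]=f
    cv2.imwrite(f"pics/{n}0.png",cv2.cvtColor(f["img"],cv2.COLOR_RGB2BGR));print(n,f["mtx"],f["rvec"],f["tvec"])
pickle.dump(d,open("d0.pkl","wb"))
E
```

```text
{'time': 0.0, 'joint_positions': array([ 1.10519180e+00,  2.59326856e-01,  1.53610340e+00, -2.13761128e-05,
        1.34798919e+00, -2.02789917e-01]), 'joint_velocities': array([ 6.63696080e-04,  2.61571622e-04,  2.85561053e-04, -5.69459588e-05,
       -1.00694179e-03,  9.21213349e-04]), 'effort': array([-2.37824846e-03, -4.37296093e+01, -2.83998013e+01,  7.18083512e-02,
        4.11622517e-02, -6.29512442e-05]), 'eef_pos': array([142.58455035, 530.55159084, 181.51830697]), 'ee_rot': array([-4.11557667e-01, -3.11393262e+00,  2.72100478e-03]), 'wrist_force': array([ 0.2125637 , -0.7616674 , -1.04905611]), 'ft_torque': array([-0.00740182,  0.01273987, -0.03743403]), 'finger_force': 0.0, 'gripper_width': 92.88462127167826}
top [[496.04837342   0.         319.50769779]
 [  0.         496.04837342 213.72225393]
 [  0.           0.           1.        ]] [ 2.15588154 -2.20482261  0.11970512] [ 14.18836106 470.6835357  956.62640356]
side [[464.41502957   0.         317.0392618 ]
 [  0.         464.41502957 203.57622008]
 [  0.           0.           1.        ]] [ 2.00891615 -0.40965234  0.22721701] [-430.84996719  147.10369105  711.278058  ]
```

View pics/top0.png

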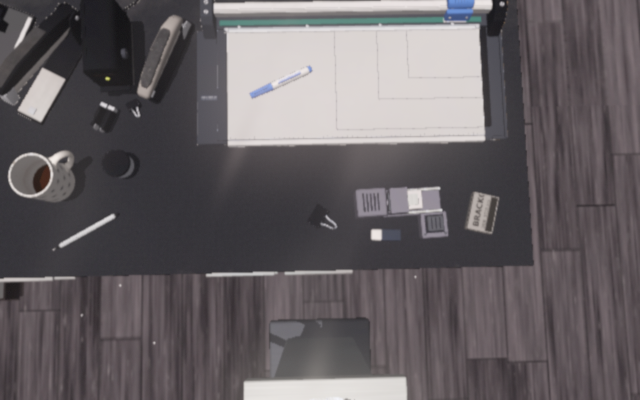

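View pics/side0.png

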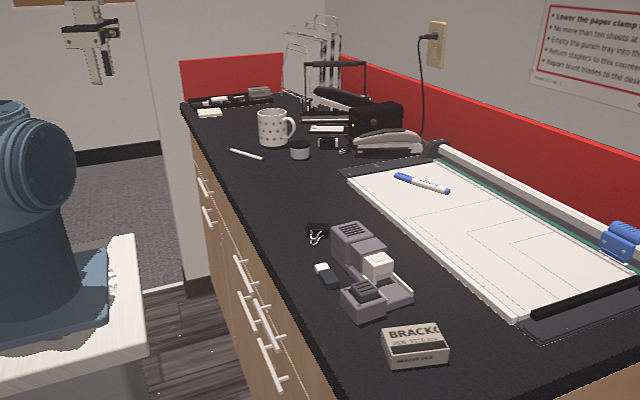

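```bash
cat > h.py <<'E'
import numpy as np,cv2
def proj(f,P): return cv2.projectPoints(np.float64(P).reshape(-1,3),f["rvec"],f["tvec"],f["mtx"],None)[0].reshape(-1,2)
def ray(f,px,z):
    R=cv2.Rodrigues(f["rvec"])[0];c=-R.T@f["tvec"]
    d=(np.linalg.inv(f["mtx"])@np.c_[np.float64(px).reshape(-1,2),np.ones(np.size(px)//2)].T).T@R
    return c+d*((np.reshape(z,(-1,1))-c[2])/d[:,2:])
E
python3 - <<'E'
import pickle,cv2,numpy as np
from h import *
d=pickle.load(open("d0.pkl","rb"))
b=cv2.cvtColor(d["top"]["img"],cv2.COLOR_RGB2BGR)[175:250,340:510]
s=cv2.cvtColor(d["side"]["img"],cv2.COLOR_RGB2BGR)[205:375,300:470]
b=cv2.resize(b,None,fx=4,fy=4,interpolation=cv2.INTER_CUBIC);
cv2.imwrite("pics/c.png",cv2.convertScaleAbs(b,alpha=1.3));cv2.imwrite("pics/c2.png",cv2.resize(s,None,fx=3.5,fy=3.5,interpolation=cv2.INTER_CUBIC))
for n in d:
  f=d[n];R=cv2.Rodrigues(f["rvec"])[0];print(n,"cam",-R.T@f["tvec"],proj(f,[[0,0,0],[142,531,182]]))
print(ray(d["top"],[[357,203],[440,200],[434,223]],[58,20,42]))
E
```

```text
top cam [379.02508859  19.83646691 996.40597808] [[326.86492042 457.79015903]
 [ -9.45933102 419.59022588]]
side cam [ 188.90143851 -691.18970071  446.94598119] [[ 35.724243   299.6246842 ]
 [106.39846736  94.55178777]]
[[ 486.47175985  -67.72280457   58.        ]
 [ 493.28275847 -236.74803857   20.        ]
 [ 446.14975142 -217.24500767   42.        ]]
```

View pics/c.png

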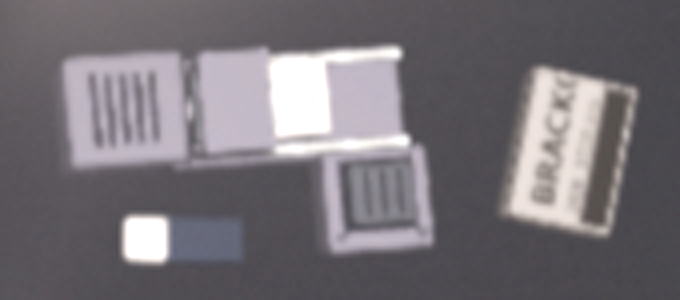

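View pics/c2.png

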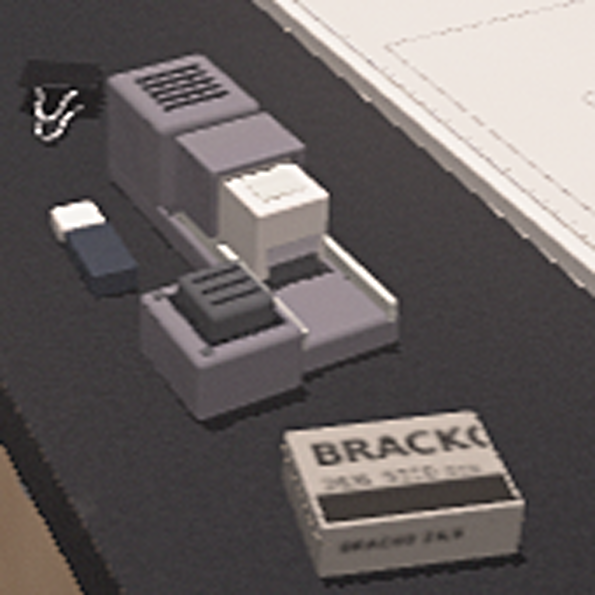

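Top view: dock around (357–440, 187–217), runway end to the right at x≈440, key at about (435,223), cartridge front edge at about x=422. In the side view the key is at about (364,290) and the cartridge at (378,265). The runway points along world −y. I'll fit the dock pose from corners in both views.

```bash
python3 - <<'E'
import pickle,cv2,numpy as np
from h import *
from scipy.optimize import least_squares
from scipy.spatial.transform import Rotation as Ro
from workcell import ctrl
d=pickle.load(open("d0.pkl","rb"))
T=[((65,62),(127,-27,58)),((70,167),(127,27,58)),((318,150),(1,25,30)),((425,145),(-51,25,30)),((433,243),(-51,75,30)),((325,252),(1,75,30)),((330,58),(0,-18,52)),((332,135),(0,18,52)),((402,47),(-45,-24,24)),((270,48),(28,-27,59)),((273,150),(28,27,59))]
S=[((205,360),(-51,75,30)),((303,328),(-51,25,30)),((140,298),(1,75,30)),((262,213),(0,18,52)),((328,200),(0,-18,52)),((398,297),(-45,-24,24))]
tp=np.array([t[0] for t in T])/4+[340-.4,175-.4];sp=np.array([t[0] for t in S])/3.5+[300-.36,205-.36]
tq=np.float64([t[1] for t in T]);sq=np.float64([t[1] for t in S])
def W(p,q):
    c,s=np.cos(p[2]),np.sin(p[2]);return np.c_[p[0]+c*q[:,0]-s*q[:,1],p[1]+s*q[:,0]+c*q[:,1],q[:,2]]
fu=lambda p:np.r_[proj(d["top"],W(p,tq))-tp,proj(d["side"],W(p,sq))-sp].ravel()
for n,f in (("both",fu),("top",lambda p:fu(p)[:22]),("side",lambda p:fu(p)[22:])):
    r=least_squares(f,[490,-190,1.57],loss="soft_l1",x_scale=[10,10,.1]);print(n,r.x)
    if n=="both":p=r.x;print(fu(p).reshape(-1,2).round(1).tolist())
np.save("dock.npy",p)
s=ctrl.read_state();R=Ro.from_rotvec(s["ee_rot"]);print(R.as_matrix().round(3))
g=W(p,np.array([[-31.,24,0],[-31,0,0],[-31,48,0]]));print("goal",g)
yd=np.array([-np.sin(p[2]),np.cos(p[2]),0]);b=R.inv().apply(yd);a=np.arctan2(b[1],b[0])-np.pi/2
print("turn about tool z (mod pi)",a,"shift tool",R.inv().apply(g[0]-s["eef_pos"]))
E
```

```text
both [ 494.15268944 -193.06193069    1.62278277]
[[-0.8, -1.6], [0.3, 0.2], [0.8, -0.0], [0.3, -0.7], [0.8, 0.1], [1.4, -0.1], [-1.3, -0.3], [-0.1, -1.1], [-0.2, -0.2], [-0.5, -2.0], [1.3, 0.6], [-2.2, 1.6], [0.8, 0.3], [-1.4, -1.7], [-1.7, 0.2], [-0.0, -2.2], [-0.4, 0.5]]
top [ 493.35509293 -192.80924113    1.61496467]
side [ 494.95018206 -193.1377378     1.64141566]
[[-0.966  0.26  -0.001]
 [ 0.26   0.966 -0.002]
 [ 0.    -0.002 -1.   ]]
goal [[ 471.7959673  -225.26716281    0.        ]
 [ 495.76354352 -224.02004997    0.        ]
 [ 447.82839109 -226.51427564    0.        ]]
turn about tool z (mod pi) -1.8856082304901896 shift tool [-514.32030508 -644.08990579  182.50414559]
```

Request:
arm_command --commands "0.0305 -0.02 -0.025 0 0 0 0;0.0305 -0.0323 -0.0404 0 0 0 0;0.0305 -0.0323 -0.0404 0 0 0 0;0.0305 -0.0323 -0.0404 0 0 0 0;0.0305 -0.0323 -0.0404 0 0 0 0;0.0305 -0.0323 -0.0404 0 0 0 0;0.0305 -0.0323 -0.0404 0 0 0 0;0.0305 -0.0323 -0.0404 0 0 0 0;0.0305 -0.0323 -0.0404 0 0 0 0;0.0305 -0.0323 -0.0404 0 0 0 0;0.0305 -0.0323 -0.0404 0 0 0 0;0.0305 -0.0323 -0.0404 0 0 0 0;0.0305 -0.0323 -0.0404 0 0 0 0;0.0305 -0.0323 -0.0404 0 0 0 0;0.0305 -0.0323 -0.0404 0 0 0 0;0.0305 -0.0323 -0.0404 0 0 0 0;0.0305 -0.02 -0.025 0 0 0 0;0.0305 0 0 0 0 0 0"

```text
time: 2.35
eef_pos: [479.0, -240.4, 181.3]
ee_rot: [-0.415, -3.113, -0.001]
wrist_force: [-0.5, 1.0, 0.8]
gripper_width: 30.3
finger_force: 0.0
```

Request:
arm_command --commands "0.0305 0 0 0 0 0 0.157;0.0305 0 0 0 0 0 0.157;0.0305 0 0 0 0 0 0.157;0.0305 0 0 0 0 0 0.157;0.0305 0 0 0 0 0 0.157;0.0305 0 0 0 0 0 0.157;0.0305 0 0 0 0 0 0.157;0.0305 0 0 0 0 0 0.157;0.0305 0 0 0.03 0 0 0;0.0305 0 0 0.03 0 0 0;0.0305 0 0 0 0 0 0"

```text
time: 3.72
eef_pos: [476.8, -235.9, 120.3]
ee_rot: [-2.158, -2.275, 0.001]
wrist_force: [-0.1, -0.0, 1.9]
gripper_width: 30.6
finger_force: 0.0
```

```bash
cat > look.py <<'E'
import sys,pickle,cv2,numpy as np
from h import *
from scipy.spatial.transform import Rotation as Ro
from workcell import ctrl
k=sys.argv[1];p=np.load("dock.npy");d={}
for n in("wrist","side"):
    f=ctrl.grab_frame(n);d[n]=f
pickle.dump(d,open(f"d{k}.pkl","wb"))
b=lambda n:cv2.cvtColor(d[n]["img"],cv2.COLOR_RGB2BGR)
s=cv2.resize(b("side")[190:330,310:440],None,fx=3,fy=3,interpolation=cv2.INTER_CUBIC)
w=cv2.resize(b("wrist"),(640,400))
o=np.zeros((420,800,3),np.uint8);o[:420,:390]=s[:420];w2=cv2.resize(b("wrist"),(410,256));o[:256,390:]=w2
cv2.imwrite(f"pics/l{k}.png",o);cv2.imwrite(f"pics/w{k}.png",w)
s=ctrl.read_state();R=Ro.from_rotvec(s["ee_rot"]);c,si=np.cos(p[2]),np.sin(p[2])
e=s["eef_pos"];D=np.array([[c,si,0],[-si,c,0],[0,0,1]])
print("tcp dock",D@(e-[p[0],p[1],0]),"width",s["gripper_width"],"F",s["wrist_force"],s["time"])
print("tool axes in dock\n",(D@R.as_matrix()).round(3),s["joint_positions"].round(2))
E
python3 look.py 1; python3 -c "
import pickle;f=pickle.load(open('d1.pkl','rb'))['wrist'];print(f['mtx'],f['rvec'],f['tvec'])"
```

```text
tcp dock [-43.99540867  17.54017079 123.07321912] width 30.511291214510045 F [-0.0901047   0.26103996  1.45621202] 3.825
tool axes in dock
 [[ 1.     0.001  0.   ]
 [ 0.001 -1.    -0.   ]
 [ 0.     0.    -1.   ]] [-0.67  0.28  1.66  0.    1.2  -0.72]
[[309.70691629   0.         325.28059334]
 [  0.         309.70691629 196.76206397]
 [  0.           0.           1.        ]] [-2.86143578 -0.07690249 -0.00355902] [-462.0951432  -265.00889682  262.59442854]
```

View pics/w1.png

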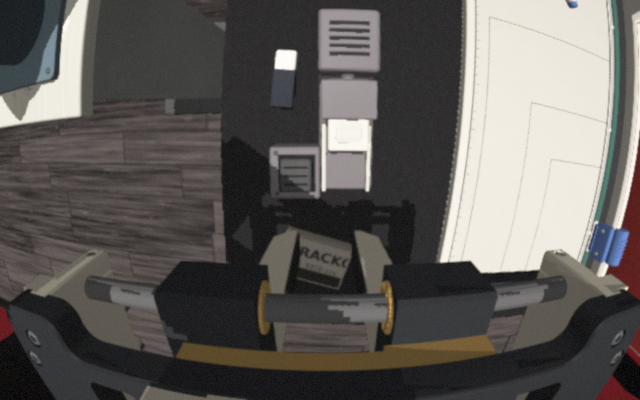

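Wrist view: the dock is upright in the picture. Key housing spans (270–321, 147–199), key at about (296,174), runway end at row ≈190 and cartridge front at row ≈151. The staple box is behind the fingers. I'll refit from this view.

```bash
python3 - <<'E'
import pickle,cv2,numpy as np
from scipy.optimize import least_squares
f=pickle.load(open("d1.pkl","rb"))["wrist"]
T=[((271,147),(1,75,30)),((318,147),(1,25,30)),((321,197.5),(-51,25,30)),((270,199),(-51,75,30)),((319.5,10),(127,27,58)),((379.5,10),(127,-27,58)),((369.5,190),(-45,-24,24)),((320,118),(28,27,59)),((376.5,118),(28,-27,59)),((328,151),(0,18,52)),((369,151),(0,-18,52))]
q=np.float64([t[1] for t in T]);m=np.float64([t[0] for t in T])
def W(p):
    c,s=np.cos(p[2]),np.sin(p[2]);return np.c_[p[0]+c*q[:,0]-s*q[:,1],p[1]+s*q[:,0]+c*q[:,1],q[:,2]]
g=lambda p:(cv2.fisheye.projectPoints(W(p)[:,None],f["rvec"],f["tvec"],f["mtx"],np.zeros(4))[0][:,0]-m).ravel()
p0=np.load("dock.npy");print(g(p0).reshape(-1,2).round(1).tolist())
r=least_squares(g,p0,loss="soft_l1",x_scale=[10,10,.1]);print(p0,r.x,g(r.x).reshape(-1,2).round(1).tolist())
E
```

```text
[[-1.9, 1.1], [3.0, 0.7], [0.1, 2.7], [1.1, 1.0], [-1.3, -1.5], [1.7, 0.4], [0.4, 2.9], [-2.0, 2.4], [4.9, 3.2], [0.5, 0.8], [0.2, 1.2]]
[ 494.15268944 -193.06193069    1.62278277] [ 493.66118753 -191.79396955    1.62356406] [[-2.4, -0.1], [2.6, -0.6], [-0.2, 1.5], [0.7, -0.1], [-1.9, -2.8], [1.1, -1.0], [0.1, 1.6], [-2.5, 0.9], [4.4, 1.7], [0.1, -0.6], [-0.3, -0.3]]
```

Request:
arm_command --commands "0.0305 0.0145 -0.0065 0 0 0 0;0.0305 0 0 0.025 0 0 0;0.0305 0 0 0.025 0 0 0;0.0305 0 0 0.012 0 0 0;0.0305 0 0 0 0 0 0;0.0305 0 0 0 0 0 0"

```text
time: 4.58
eef_pos: [472.3, -224.8, 61.4]
ee_rot: [2.162, 2.277, 0.0]
wrist_force: [0.1, -0.0, -0.1]
gripper_width: 30.5
finger_force: 0.0
```

```bash
python3 -c "
import numpy as np;np.save('dock.npy',[493.9,-192.4,1.6232])"; python3 look.py 2
```

```text
tcp dock [-31.37068418  23.22064762  61.39598322] width 30.423158826493044 F [ 0.70303233 -0.30310376 -0.53002776] 4.675
tool axes in dock
 [[ 1.    -0.    -0.001]
 [-0.    -1.    -0.001]
 [-0.001  0.001 -1.   ]] [-0.66  0.32  1.76  0.    1.05 -0.71]
```

View pics/l2.png

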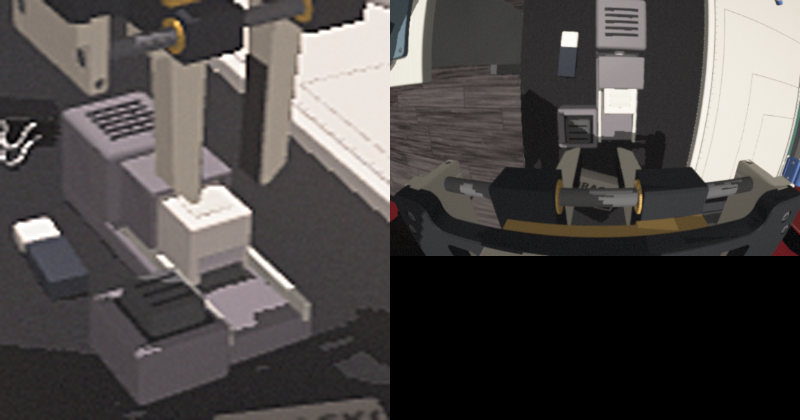

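```bash
python3 - <<'E'
import pickle,numpy as np
from h import *
p=np.load("dock.npy");c,s=np.cos(p[2]),np.sin(p[2])
W=lambda q:np.array([p[0]+c*q[0]-s*q[1],p[1]+s*q[0]+c*q[1],q[2]])
f=pickle.load(open("d2.pkl","rb"))["side"]
for n,q in dict(tcp=(-31,23,61),keyfing=(-31,47,61),runfing=(-31,-1,61),keytop=(-25,48,42),cartfront=(0,0,52)).items(): print(n,((proj(f,W(q))-[310,190])*3).round())
E
```

```text
tcp [[214. 247.]]
keyfing [[170. 261.]]
runfing [[256. 234.]]
keytop [[160. 288.]]
cartfront [[218. 217.]]
```

The side view puts the fingertips at about (190,200) and (270,180) in the crop, well above the predicted (170,261) and (256,234). I'll check this before pressing.

```bash
python3 - <<'E'
import pickle,numpy as np,cv2
from h import *
from workcell import ctrl
p=np.load("dock.npy");c,s=np.cos(p[2]),np.sin(p[2])
W=lambda q:np.array([p[0]+c*q[0]-s*q[1],p[1]+s*q[0]+c*q[1],q[2]])
d={n:ctrl.grab_frame(n) for n in("side","top","wrist")}
pickle.dump(d,open("d3.pkl","wb"));st=ctrl.read_state();print(st["eef_pos"],st["joint_positions"],d["wrist"]["rvec"],d["wrist"]["tvec"])
Q=[(-31,47,61),(-31,-1,61),(-25,48,42)]
out=[]
for n,(x,y,w,h,k) in dict(side=(310,150,130,180,3),top=(350,170,120,80,3),wrist=(240,120,180,120,2)).items():
    f=d[n];im=cv2.cvtColor(f["img"],cv2.COLOR_RGB2BGR)[y:y+h,x:x+w];im=cv2.convertScaleAbs(cv2.resize(im,None,fx=k,fy=k,interpolation=cv2.INTER_CUBIC),alpha=1.4)
    for q in Q:
        P=W(q)
        u=proj(f,P)[0] if n!="wrist" else cv2.fisheye.projectPoints(P.reshape(1,1,3),f["rvec"],f["tvec"],f["mtx"],np.zeros(4))[0].ravel()
        cv2.drawMarker(im,tuple(int(v) for v in (u-[x,y])*k),(0,0,255),1,10)
    out.append(im)
o=np.zeros((560,760,3),np.uint8);a,b,e=out
o[:540,:390]=a;o[:240,395:755]=b;o[250:490,395:755]=e;cv2.imwrite("pics/m3.png",o)
E
```

```text
[ 472.02078764 -224.72148777   60.90779792] [-6.57908809e-01  3.25501007e-01  1.76562047e+00  2.14838338e-05
  1.04946012e+00 -7.09864986e-01] [-2.85663314 -0.07438437 -0.01123129] [-458.85973979 -236.60362865  205.20705364]
```

View pics/m3.png

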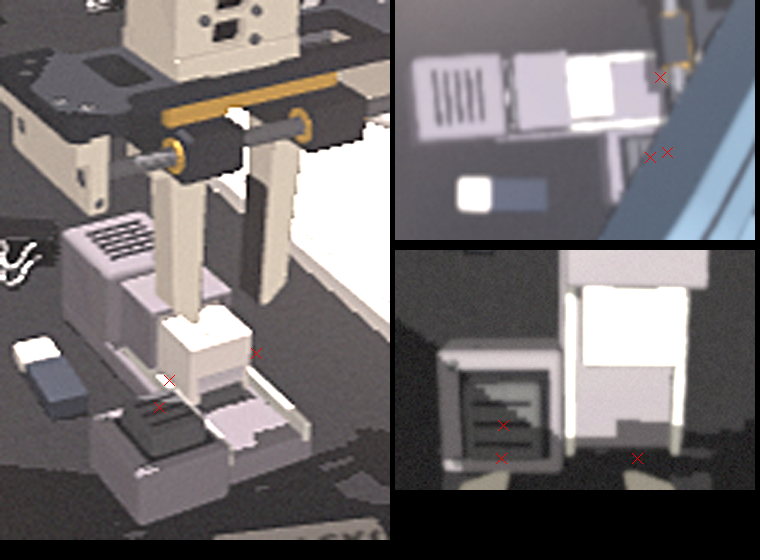

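```bash
python3 - <<'E'
import pickle,numpy as np,cv2
from h import *
d=pickle.load(open("d3.pkl","rb"));p=np.load("dock.npy");c,s=np.cos(p[2]),np.sin(p[2])
D=np.array([[c,s,0],[-s,c,0],[0,0,1]])
f=d["wrist"];R=cv2.Rodrigues(f["rvec"])[0];cw=-R.T@f["tvec"]
print("wrist cam dock",D@(cw-[p[0],p[1],0]))
def wr(u):
    n=cv2.fisheye.undistortPoints(np.float64(u).reshape(1,1,2),f["mtx"],np.zeros(4)).ravel();v=R.T@np.r_[n,1];return cw,v/np.linalg.norm(v)
g=d["side"];Rs=cv2.Rodrigues(g["rvec"])[0];cs=-Rs.T@g["tvec"]
def sr(u):
    v=Rs.T@np.linalg.inv(g["mtx"])@np.r_[u,1];return cs,v/np.linalg.norm(v)
def tri(a,b):
    A=np.eye(3)*0;B=np.zeros(3)
    for o,v in(a,b):
        M=np.eye(3)-np.outer(v,v);A+=M;B+=M@o
    P=np.linalg.solve(A,B);res=[np.linalg.norm(np.cross(P-o,v)) for o,v in(a,b)];return D@(P-[p[0],p[1],0]),res
# front(+x dock) edge middle of tips in wrist; far edge of bottom in side
for w,si in(((485,473),(182,303)),((648,470),(266,283))):
    print(tri(wr([(w[0]-395)/2+240,(w[1]-250)/2+120]),sr([si[0]/3+310,si[1]/3+150])))
im=cv2.cvtColor(f["img"],cv2.COLOR_RGB2BGR)[190:350,230:420];cv2.imwrite("pics/w3.png",cv2.convertScaleAbs(cv2.resize(im,None,fx=3,fy=3,interpolation=cv2.INTER_CUBIC),alpha=1.5))
E
```

```text
wrist cam dock [ 48.27126662  24.43908635 263.48281411]
(array([-23.67357404,  43.37226255,  98.25756855]), [np.float64(5.144626171445442), np.float64(5.144626171445492)])
(array([-23.83563845,  -3.88431547,  94.59839355]), [np.float64(4.258302686324856), np.float64(4.258302686324972)])
```

View pics/w3.png

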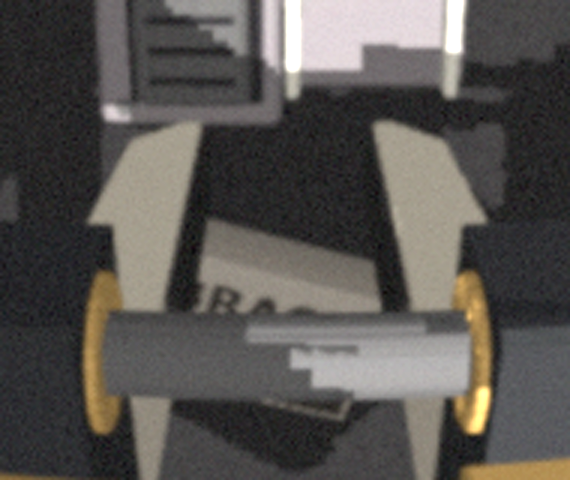

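Both views agree on the lateral alignment: finger front faces are at dock x≈−24, y≈43 and −4. They also show the visible tips higher than the reported TCP. I'll descend in small steps and watch the force.

Request:
arm_command --commands "0.0305 0.001 -0.001 0.007 0 0 0;0.0305 0 0 0.007 0 0 0;0.0305 0 0 0 0 0 0;0.0305 0 0 0 0 0 0"

```text
time: 5.32
eef_pos: [470.6, -223.5, 46.2]
ee_rot: [-2.163, -2.278, 0.0]
wrist_force: [-0.8, 0.0, 0.6]
gripper_width: 30.6
finger_force: 0.0
```

```bash
python3 look.py 4; python3 - <<'E'
import pickle,cv2,numpy as np
f=pickle.load(open("d4.pkl","rb"))
a=cv2.cvtColor(f["side"]["img"],cv2.COLOR_RGB2BGR)[190:330,310:440];b=cv2.cvtColor(f["wrist"]["img"],cv2.COLOR_RGB2BGR)[150:290,230:420]
o=np.hstack([a,b]);cv2.imwrite("pics/m4.png",cv2.convertScaleAbs(cv2.resize(o,None,fx=2.5,fy=2.5,interpolation=cv2.INTER_CUBIC),alpha=1.5))
E
```

```text
tcp dock [-29.965099    24.73220569  46.45258507] width 30.28571479830392 F [ 0.21860308 -0.55523143  0.36523064] 5.425
tool axes in dock
 [[ 1. -0. -0.]
 [-0. -1. -0.]
 [-0.  0. -1.]] [-0.66  0.34  1.78  0.    1.02 -0.71]
```

View pics/m4.png

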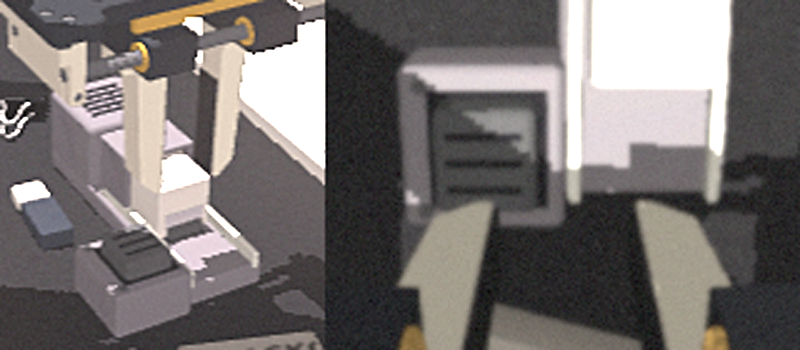

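Picture shows both tips still clearly above the key and the runway. I'll carry on down, guarded by force.

Request:
arm_command --commands "0.0305 0 0.001 0.004 0 0 0;0.0305 0 0 0.004 0 0 0;0.0305 0 0 0 0 0 0"

```text
time: 5.8
eef_pos: [471.3, -223.2, 37.9]
ee_rot: [-2.162, -2.278, 0.0]
wrist_force: [-0.4, -0.8, -0.3]
gripper_width: 30.5
finger_force: 0.0
```

Request:
arm_command --commands "0.0305 0 0 0.005 0 0 0;0.0305 0 0 0.005 0 0 0;0.0305 0 0 0 0 0 0"

```text
time: 6.18
eef_pos: [471.2, -223.2, 27.8]
ee_rot: [-2.162, -2.278, 0.0]
wrist_force: [-0.1, 0.1, 0.6]
gripper_width: 30.6
finger_force: 0.0
```

```bash
python3 look.py 5; python3 - <<'E'
import pickle,cv2,numpy as np
f=pickle.load(open("d5.pkl","rb"))
a=cv2.cvtColor(f["side"]["img"],cv2.COLOR_RGB2BGR)[200:330,320:430];b=cv2.cvtColor(f["wrist"]["img"],cv2.COLOR_RGB2BGR)[150:280,240:400]
o=np.hstack([a,b]);cv2.imwrite("pics/m5.png",cv2.convertScaleAbs(cv2.resize(o,None,fx=2.9,fy=2.9,interpolation=cv2.INTER_CUBIC),alpha=1.7))
E
```

```text
tcp dock [-29.78384494  23.92264853  28.23726779] width 30.78344140710894 F [-0.36773832 -0.23676919  0.12535506] 6.275
tool axes in dock
 [[ 1. -0.  0.]
 [-0. -1.  0.]
 [ 0. -0. -1.]] [-0.66  0.37  1.8   0.    0.97 -0.71]
```

View pics/m5.png

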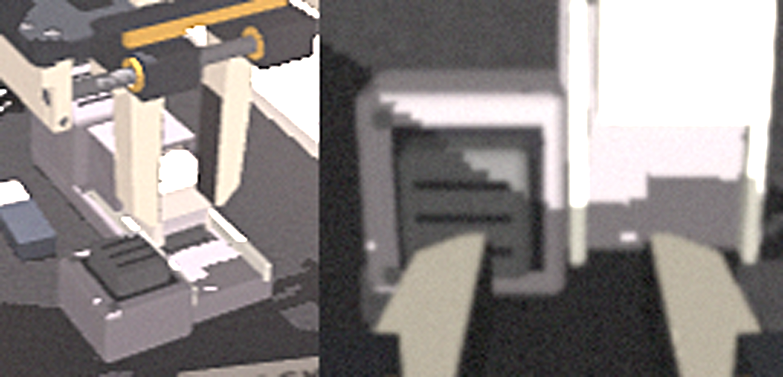

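View shows the key-side tip above the key's inner half and about 15 mm up. The other tip is over the runway ahead of the cartridge, which is still home.

Request:
arm_command --commands "0.0305 0 0 0.004 0 0 0;0.0305 0 0 0.004 0 0 0;0.0305 0 0 0 0 0 0"

```text
time: 6.65
eef_pos: [471.3, -223.2, 19.9]
ee_rot: [-2.162, -2.278, 0.0]
wrist_force: [0.2, 0.9, 0.5]
gripper_width: 30.3
finger_force: 0.0
```

Request:
arm_command --commands "0.0305 0 0 0.004 0 0 0;0.0305 0 0 0 0 0 0"

```text
time: 6.9
eef_pos: [471.4, -223.3, 16.1]
ee_rot: [-2.163, -2.278, 0.0]
wrist_force: [-0.8, 0.2, -0.5]
gripper_width: 30.8
finger_force: 0.0
```

Request:
arm_command --commands "0.0305 0 0 0.003 0 0 0;0.0305 0 0 0 0 0 0"

```text
time: 7.15
eef_pos: [471.5, -223.3, 13.1]
ee_rot: [-2.163, -2.278, 0.0]
wrist_force: [0.3, -0.4, 0.8]
gripper_width: 30.6
finger_force: 0.0
```

Request:
arm_command --commands "0.0305 0 0 0.003 0 0 0;0.0305 0 0 0 0 0 0"

```text
time: 7.4
eef_pos: [471.5, -223.4, 10.1]
ee_rot: [-2.163, -2.278, 0.0]
wrist_force: [0.6, 0.3, 0.3]
gripper_width: 30.5
finger_force: 0.0
```

Request:
arm_command --commands "0.0305 0 0 0.003 0 0 0;0.0305 0 0 0 0 0 0"

```text
time: 7.65
eef_pos: [471.4, -223.3, 7.1]
ee_rot: [-2.163, -2.278, 0.0]
wrist_force: [0.0, -0.0, -0.0]
gripper_width: 30.5
finger_force: 0.0
```

Request:
arm_command --commands "0.0305 0 0 0.002 0 0 0;0.0305 0 0 0 0 0 0"

```text
time: 7.9
eef_pos: [471.7, -223.5, 5.4]
ee_rot: [2.163, 2.278, 0.0]
wrist_force: [-0.2, 0.5, -0.0]
gripper_width: 30.5
finger_force: 0.0
```

Request:
arm_command --commands "0.0305 0 0 0.002 0 0 0;0.0305 0 0 0 0 0 0"

```text
time: 8.15
eef_pos: [471.7, -223.5, 3.4]
ee_rot: [2.163, 2.278, 0.0]
wrist_force: [0.1, -0.7, 1.5]
gripper_width: 30.8
finger_force: 0.7
```

Contact seems to begin. Continuing the press.

Request:
arm_command --commands "0.0305 0 0 0.002 0 0 0;0.0305 0 0 0 0 0 0"

```text
time: 8.4
eef_pos: [471.7, -223.5, 1.2]
ee_rot: [2.163, 2.278, 0.0]
wrist_force: [0.5, 0.0, 0.5]
gripper_width: 30.6
finger_force: 0.5
```

Request:
arm_command --commands "0.0305 0 0 0.002 0 0 0;0.0305 0 0 0 0 0 0"

```text
time: 8.65
eef_pos: [471.7, -223.5, -0.8]
ee_rot: [2.163, 2.278, 0.0]
wrist_force: [-0.4, -0.3, 0.7]
gripper_width: 30.5
finger_force: 0.4
```

```bash
python3 look.py 6; python3 - <<'E'
import pickle,numpy as np
from h import *
p=np.load("dock.npy");c,s=np.cos(p[2]),np.sin(p[2])
W=lambda q:np.array([p[0]+c*q[0]-s*q[1],p[1]+s*q[0]+c*q[1],q[2]])
for k,z in((3,61),(5,28),(6,-0.8)):
    im=pickle.load(open(f"d{k}.pkl","rb"))["side"]; f=im; im=im["img"].astype(int)
    m=(im[...,0]-im[...,2]>18)&(im[...,0]>90)
    print(k,[(x,int(np.nonzero(m[:320,x])[0].max())) if m[:320,x].any() else 0 for x in range(358,412,3)])
    print(proj(f,[W((x,y,z+o)) for o in(0,38) for x,y in((-30,40),(-30,9))]).round(0).tolist())
f=pickle.load(open("d6.pkl","rb"))["side"];im=f["img"].astype(int).sum(2)//30
print(proj(f,[W(q) for q in((-9,33,42),(-41,33,42),(-41,63,42),(-9,63,42),(-9,33,32),(-41,33,32),(-41,63,32),(-9,63,32))]).round(0).tolist())
for r in range(255,318,2):print(r,"".join("0123456789ABCDEFGHIJKLMNOPQ"[min(v,26)] for v in im[r,335:420]))
E
```

```text
tcp dock [-29.84264972  23.85395968  -0.81661361] width 30.23971553639779 F [-0.41420375  0.02021807  1.04115785] 8.75
tool axes in dock
 [[ 1. -0.  0.]
 [-0. -1.  0.]
 [ 0. -0. -1.]] [-0.66  0.41  1.83  0.    0.91 -0.71]
3 [(358, 169), (361, 223), (364, 277), (367, 278), (370, 263), (373, 284), (376, 275), (379, 291), (382, 294), (385, 270), (388, 266), (391, 276), (394, 275), (397, 278), (400, 281), (403, 284), (406, 286), (409, 231)]
[[370.0, 275.0], [389.0, 269.0], [371.0, 252.0], [391.0, 247.0]]
5 [(358, 194), (361, 267), (364, 277), (367, 278), (370, 276), (373, 283), (376, 274), (379, 291), (382, 273), (385, 264), (388, 267), (391, 228), (394, 275), (397, 278), (400, 281), (403, 281), (406, 234), (409, 231)]
[[370.0, 294.0], [388.0, 288.0], [371.0, 272.0], [389.0, 267.0]]
6 [(358, 215), (361, 285), (364, 288), (367, 291), (370, 293), (373, 293), (376, 287), (379, 290), (382, 273), (385, 280), (388, 228), (391, 247), (394, 286), (397, 284), (400, 280), (403, 264), (406, 242), (409, 237)]
[[369.0, 310.0], [387.0, 304.0], [370.0, 289.0], [388.0, 283.0]]
[[367.0, 277.0], [378.0, 2
[... 2282 characters left out ...]
787777776432457778777778888888888888AB88888888888888888888975533433356
305 33333677777777777776CEBAA867777788888888888888888878888888888888888886433333333566565
307 43333346777777777777BEFFFFC7888888888888888888888888888888888887443334343333333334666
309 443343335777777777778BCCBA98888888888888888888888877888897543333333334433433444443346
311 3434343333677777777778888888888888888888888888888886553333333334333334433433434434333
313 3333433333356777777778888888888888888888888888788875333343433433333333333333343334333
315 3433333433333677777777888888888888888888888888888743334334433333334333333443333333333
317 3333343433343346777777888888888888888888888864333333333443434333343333333333433433333
```

Request:
arm_command --commands "0.0305 0 0 0.002 0 0 0;0.0305 0 0 0 0 0 0"

```text
time: 9.0
eef_pos: [471.6, -223.4, -2.8]
ee_rot: [-2.163, -2.278, -0.0]
wrist_force: [-0.4, -0.7, 0.3]
gripper_width: 30.7
finger_force: 0.1
```

Request:
arm_command --commands "0.0305 0 0 0.002 0 0 0;0.0305 0 0 0 0 0 0"

```text
time: 9.25
eef_pos: [471.6, -223.7, -4.5]
ee_rot: [2.163, 2.278, -0.0]
wrist_force: [-1.1, -0.2, 2.8]
gripper_width: 30.5
finger_force: 3.7
```

```bash
python3 look.py 7; python3 - <<'E'
import pickle,numpy as np
for k in(0,7):
  im=pickle.load(open(f"d{k}.pkl","rb"))["side"]["img"].astype(int).sum(2)//20
  print(k)
  for r in range(275,306,1):print(r,"".join("0123456789ABCDEFGHIJKLMNOPQRSTUVWXYZabcd"[min(v,39)] for v in im[r,338:400]))
E
```

```text
tcp dock [-30.01532923  23.85479288  -4.53231088] width 30.458572651680644 F [-0.43669607 -1.47422219  3.39576531] 9.35
tool axes in dock
 [[ 1. -0. -0.]
 [-0. -1. -0.]
 [-0.  0. -1.]] [-0.66  0.41  1.83 -0.    0.9  -0.71]
0
275 989989999859CBBBBFKLKHIHVcZJHIIIIIIKMLLKJJIIIIIIJJJJJLJIVcYE68
276 99989999A999ABBBBDGKLJHHJXcYJHIIJIIKLLIHIIIIIJJJJKJJKMKGGUcYE6
277 99999999999989BBBBCHKLJGGJWbYJHIIIJKLLJIJIIIJJJKKHDCEKKHGGUcaL
278 999989899999989BBBCDHLLJHGKYcZKIIIIKMLJIJJKJKKHDC888CKLIHGGTba
279 B899899999999989BABCDHLLJHFINLKKHIIKLLKJJKKHEC888999AEKMJHGGTb
280 CA9999999A999998ABBBBDIJHHGFFFMQKIJKLLKKHDA889999AA99ABIMJGGGS
281 999899999999999989ABBCFGGHHEA7BMOIJLLLHB899999AAAA9A99BAIMJGGG
282 789999999999998889CGHGGFD9678DFFMOKKLMI9999AA9A99A9867999HMJGG
283 78889999999999ADHHGHEBA68ADHGGGGGMPLLMIA99AA9A998779A9HNNMNMJH
284 799999899999ADGGGECA58ACGGGHHGDA8CLPNLE99A9987778A9HONNNMMMMIE
285 8899899998878CFFE98ADGGGGHGD9667DGFLLA67A977789HONNNNMMMMMMMMM
286 7899999876AGHBDFFGGGGHGEB968ADHGGGGGMMA66799IONNNNMMMMMMMMMMMM
287 6798889BJOOOJ8ADFFGGFCA68ADGGGHHHFA8CLLAA9HNNNMMMMMMMMMMMMMMMM
288 
[... 2580 characters left out ...]
MLMI9887448ADECAAAAABBBABBBBBB
296 99ABABBBBBBBBB974689889766556779GLMGA9A86457ACECAIPKBBBBBBBBBB
297 89ABBABBBBBBBBB95458986466788888899986645468ABDEKKBBABBBBBBBBB
298 89ABAABBABBBBBBB9546898888888999986544468ABBBBACECAABBBBBABAAB
299 89ABABABBBBBBBBBA745689888889997544468ACBCBBBBCBHJCBBBBBBABBCC
300 99ABABAABBBBBBBBBB75568999986644468ACBBCABBBCCCCEFCBBBBBBBCCCC
301 89ABAABAABBBBBBBBBA6446987544467ACBBBBBBBCCDDCCCEEBABBCCDCCDCC
302 99AAAAABABBBBBBBBBB9655544468BBBBBBABCCCCDCCCCCCGGBBCDDDCCCCCC
303 9AABBABAAAABBBBBAAABA64459BBBBBBBBCCCCDDCCCCCCCCGHCCCDDCCCCCCC
304 579BAAABABBABBBBAJJBB78BBBBBBBBBCCDCCCCCCCCCCCCBFHCCCDCCCCCCCC
305 559BBBABABBBABBBBJMHD67ABBBBBBCDCCCCCCCCCCCCCCCCCDCCCCCCCCCCCC
```

Request:
arm_command --commands "0.0305 0 0 0.001 0 0 0;0.0305 0 0 0 0 0 0"

```text
time: 9.6
eef_pos: [471.7, -223.7, -5.0]
ee_rot: [2.162, 2.278, -0.0]
wrist_force: [-2.6, 0.3, 9.1]
gripper_width: 30.2
finger_force: 6.3
```

Request:
arm_command --commands "0.0305 0 0 0.001 0 0 0;0.0305 0 0 0 0 0 0"

```text
time: 9.85
eef_pos: [471.7, -223.8, -5.4]
ee_rot: [2.162, 2.278, -0.001]
wrist_force: [-3.2, 0.2, 13.4]
gripper_width: 30.7
finger_force: 8.7
```

```bash
python3 look.py 8; python3 - <<'E'
import pickle,numpy as np,cv2
p=np.load("dock.npy");c,s=np.cos(p[2]),np.sin(p[2]);D=np.array([[c,s,0],[-s,c,0],[0,0,1]])
def pr(f,q):
    P=np.array([p[0]+c*q[0]-s*q[1],p[1]+s*q[0]+c*q[1],q[2]]);return cv2.fisheye.projectPoints(P.reshape(1,1,3),f["rvec"],f["tvec"],f["mtx"],np.zeros(4))[0].ravel().round()
ch="0123456789ABCDEFGHIJKLMNOPQRSTUVWXYZabcd"
for k in(5,6,8):
  f=pickle.load(open(f"d{k}.pkl","rb"))["wrist"];im=f["img"].astype(int).sum(2)//20
  print(k,"cartfront x0,-10,-22,hood28",*[pr(f,(x,0,52)) for x in(0,-10,-22)],pr(f,(28,0,59)),"key corners",pr(f,(-9,63,42)),pr(f,(-41,33,42)))
  if k!=6:
   for r in range(60,290,4):print(r,"".join(ch[min(v,39)] for v in im[r,240:400:2]))
E
```

```text
tcp dock [-30.24539562  23.82770113  -5.41456421] width 30.462565993873994 F [-3.28811402  1.37332048 14.16397091] 9.95
tool axes in dock
 [[ 1.    -0.    -0.001]
 [-0.    -1.    -0.   ]
 [-0.001  0.    -1.   ]] [-0.66  0.41  1.83 -0.    0.89 -0.71]
5 cartfront x0,-10,-22,hood28 [367. 193.] [366. 209.] [366. 227.] [370. 148.] key corners [267. 203.] [314. 248.]
60 6677677778QbbbbbbbbbbbbbVD666777677776677DJLNNNNNNNNNNNNNNNNNNNNNNNMNMMMMMMMMMMM
64 7666776679VbbbbbbbbbbbbaRA667777766667677DILNNOOONNNNNNNNNNMNMMNNMNMMMMMMMMMMMMM
68 777667777BWabbbbbbbbbbbZO8767777777767667BHJKKKKLKLLLLLLLLLLMLLMLMMMMMMMMMMMMMMM
72 776776677ABBBBBBBBBBBBCB9576777767776776679BCCCDCDCCCDDDDDEEEEEFFFFGGGHHHIHIIIIJ
76 677666667ABAAAABBBBBBBBA75677677776776777877776676777766778877778777777778887899
80 767677767BBBBBBBBBBAABBA55766666676677777BCA98999998788888CFGGHIHHFC777777677767
84 666767668AABAABABBBBBAB955666677667767677AABBBBBBBEEEEDDDDEGJLNOLLHCBBBBABABABB9
88 776777778BBBBABBAABABAB934776777667677677AADKMMMMMMMMMMMLLLLLLLLKLKKKKJJJIIIHHFD
92 666777779BAABBBBAABBBAA845677767667777777CIILONOOONOONNONNNNN
[... 8631 characters left out ...]
DFFFFFFFFFFFFEB48EHI
260 4359IIBAA57EFFFFFFFFFFFFFB432433343223ABA96DHG73323443342334BJGFFFFFFFFFFFFB6AGO
264 4335ADA656ABCCEFFEFFFFFFE8332343344345ABA95443323323433343335GIFFFFFFFFFDCBB8555
268 42433343344443DFFFFFFFFFC42227AAAABABBAAA96243433334333433233BFFFFFFFFFE63554544
272 33433443423333CFFFFFFFFF9332389A9999AA999633433332443332322337FFFFFFGFFE53445455
276 443333332343339EFFFFFFFD53223434343333433334443333433343344224CFFFFFFFFC43444544
280 343333233435667EFFFFFFFA423223323433433433334334343333333322237EFEFFFFFA78745544
284 34334424335AAABEFFFFFFE7233233314345334234333333414334334333315CFFFFFFEBBCD94545
288 33333333449BAAACFFFFFFB33213324334333433433433334334433434432249EFFFFFDAABEE6444
```

The cartridge front has moved from row ≈210 (home) to about row 245, against the runway finger. The key is on its firm stop with about 14 N on it.

```bash
python3 -c "
from workcell import ctrl
print(ctrl.hand_in())"
```

```text
the job is handed in; nothing more can be done
None
```

I handed the job in with the release key pressed onto its firm stop at about 14 N and the cartridge popped out about 20 mm. The other finger was still holding it on the runway, and I haven't seen the verdict.

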